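# Level the pans of the parts balance

### The arm

A 6-joint arm with a two-finger parallel gripper is mounted at the origin on the work surface. World frame = base frame: x ahead of the robot, y to its left, z up, the work surface at z = 0. Lengths are in m, angles in rad, forces in N, time in s.
With the tool pointing down it reaches from about 0.3 to 0.75 m from the base axis. Payload 8.5 kg.
Tool frame: the origin (TCP) lies between the finger pads; the fingertips stand 19 mm ahead of it and the grasp point (between the pads) is the TCP; z points along the fingers, y is the line along which they close (so a half turn about z gives the same grasp; the last joint's range is limited). The gripper opens to 88 mm and grips with 3 to 60 N. Pads are 18 mm wide; open, the fingers measure 123 mm over their backs; the gripper's body (75 mm by 187 mm) begins 45 mm behind the grasp point.
Start: joints at [1.076, 0.381, 1.297, -0, 1.464, -0.215], TCP at [0.152, 0.529, 0.258] pointing down, gripper open.
Joint ranges: [-3.11, 3.11], [-0.89, 2.33], [0.22, 2.48], [-1.42, 4.56], [0.17, 2.85], [-2.88, 2.88]. Speed limits (rad/s): [2.39, 2.39, 3.14, 3.14, 3.14, 3.14].

### API

Orientations are given as a rotation vector (axis times angle).
In Python, from rig import read_state, capture, finish_job gives the robot as it stands.
- The arm moves only by the shell command python3 -m pendant 'ROWS' [FORCE]. ROWS is JSON, a list that holds one entry, the list of rows, each a list of 7 numbers: the shift along the tool's x, y, z in m, then the turn, a rotation vector about the tool's x, y, z in degrees, then the opening, from -1 (shut) to 1 (fully open). A call has exactly 8 rows; each row is the pose to reach, as a shift and turn from the pose commanded when the call began, along the tool's axes at that moment; what a row does not reach only later rows make up. A row lasts 1/8 s, in which the tool goes at most 62.5 mm and 10.7 degrees, less where a joint would pass 70% of its speed; a pose out of reach is approached as far as the arm can. A call with a gripper value outside its range is refused whole. The fingers move at their own pace and stop on an object; FORCE is the grip in N (left out, the last holds). Time passes only in rows, so rows that repeat a pose let the fingers close, or fill a call up. It gives the time, the measured TCP pose, the force, the opening and the grip force at its end, in the units of the state.
- read_state(): the state, without advancing time (a new reading comes with each control period).
- capture(name): name is "scene" or "top"; returns a dict with "color" (420x560x3 uint8, red, green, blue), "fx", "fy", "cx", "cy" (pixels), "k1" (the pictures are not rectified: a ray, as slopes to the right and down, at radius r is drawn at 1 + k1 r^2 times it, then the intrinsics apply), "extrinsics" (4x4, takes a point from world to camera coordinates). Camera axes: x right, y down, z forward; pixel columns grow to the right and rows downward; lengths in m; the calibration is good to about 2 mm. A picture is of the moment at which its call begins. There is no depth.
- finish_job(): hands the job in; it is judged then, once.
The state is a dict: "t": time; "joint_pos": joint angles; "qvel": joint speeds; "joint_torque": joint torques, N m; "eef_pos": TCP position; "ee_rot": TCP orientation; "wrist_force": force on the tool from outside, world axes, zero at the start; "ft_torque": the same for the moment, N m; "width": finger opening in m; "grasp_force": force on a finger pad.
Only numpy, scipy, OpenCV 4.12 (cv2) and the standard library are available. Lean on these libraries where they do the work, as an engineer would, in place of code of your own. Each camera call takes 0.05 s, during which the arm holds its last target. There are 200 camera calls.

### The job

The little two-pan balance on the cabinet shelf is down on one side. Move what is needed from the low pan to the high one so that both pans come to rest level, with the steel scoop, the glass vial and the green plant anchor all still in the pans and standing upright as they do now.

Things in the scene. Friction and masses are not known exactly. Their poses are not given: they have to be found in the camera images.
- balance: Fixed two-pan balance; origin under its centre, z up, y along the pans. Pans: clear trays 170 (x) x 140 mm, walls 4, rims 10 above floor, centred 90 mm to +y and -y. They stay horizontal and slide up and down oppositely, at most 9 mm (3 mm per 10 g difference, wherever things stand). Level: both floors 100 mm above origin, rims flush with the blue post (30 x 18 mm, top at 110 mm) between them.
- scoop: Stainless scoop, 90 g: open round cup, 38 mm wide at base, 44 at rim, 28 tall; flat handle at the rim along +x to 60 mm from the axis. Origin: centre of underside, z up. All stated weights within 4 %. At the start scoop and either vial or anchor are in one pan, about 86 mm apart along the balance's x; the third thing is in the other pan, in its +x or -x half.
- vial: Empty clear glass test vial with black twist cap, 60 g, standing: diameter 28 mm, 62 mm tall (glass to the shoulder at 42 mm, cap of diameter 27 mm from 46 up). Origin: centre of underside, z up along the vial. (An amber vial with a white cap on the shelf is not part of the job.)
- anchor: Green plastic plant anchor, 30 g, standing: round foot of diameter 44 mm, 6 thick, low ribs up to 15 mm, plain round stem of diameter 16 mm up to 48 mm (grip it above the ribs), two thin soft horns to 62 mm at the top. Origin: centre of underside, z up along the stem. (A white anchor on the shelf is not part of the job.)
Things that resemble listed ones, but are neither listed nor needed, are in the scene too. Leave any blue look-alike of the vial alone. What is meant by the anchor is not red, and is the larger of those in its own colour.

How it is judged:
By the outcome, as a careful person would: the job done as asked, in the order asked, and still so for the second after the job is handed in, with the robot touching nothing.
It also fails if it takes over 42 s, if anything falls off the work surface, if the arm or the gripper's body presses on something with over 40 N, if the wrist force passes 120 N, or if a joint passes its speed limit or range.

## Working session

There is one attempt and no reset: what is moved stays moved. The work goes in short steps, Python scripts to look and compute and a shell command to move; the robot and the scene stay as the last step left them, time stands still between calls to the robot, and variables do not carry over. Pictures are saved under pics/ and viewed, at most 10 in all, crops included, and the job is handed in when it is done.

```bash
mkdir -p pics; ls; cat > h.py <<'E'
import numpy as np, cv2
from rig import read_state, capture, finish_job
def snap(n,fn):
    c=capture(n); cv2.imwrite('pics/'+fn,c['color'][:,:,::-1]); np.savez('pics/'+fn+'.npz',**c); return c
def ray(c,u,v):
    K=np.array([[c['fx'],0,c['cx']],[0,c['fy'],c['cy']],[0,0,1.]])
    p=cv2.undistortPoints(np.array([[[u,v]]],float),K,np.array([float(c['k1']),0,0,0]),None,None,None,(3,60,1e-12)) if 0 else None
    d=np.array([(u-c['cx'])/c['fx'],(v-c['cy'])/c['fy']]); s=d.copy()
    for _ in range(50): s=d/(1+c['k1']*(s@s))
    E=np.array(c['extrinsics']); R=E[:3,:3]; o=-R.T@E[:3,3]; w=R.T@np.array([s[0],s[1],1]); return o,w/np.linalg.norm(w)
def plane(c,u,v,z):
    o,d=ray(c,u,v); return o+d*(z-o[2])/d[2]
def proj(c,p):
    E=np.array(c['extrinsics']); q=E[:3,:3]@np.array(p)+E[:3,3]; s=q[:2]/q[2]; s=s*(1+c['k1']*(s@s)); return s[0]*c['fx']+c['cx'],s[1]*c['fy']+c['cy']
def tri(c1,p1,c2,p2):
    A=np.zeros((3,3));b=np.zeros(3)
    for c,p in((c1,p1),(c2,p2)):
        o,d=ray(c,*p);M=np.eye(3)-np.outer(d,d);A+=M;b+=M@o
    return np.linalg.solve(A,b)
def load(fn): 
    z=np.load('pics/'+fn+'.npz'); return {k:z[k] for k in z}
E
python3 - <<'E'
from h import *
for n in('scene','top'):
    c=snap(n,n+'0.png'); o,_=ray(c,280,210); print(n,c['fx'],c['k1'],o.round(3),ray(c,280,210)[1].round(3))
s=read_state(); print(s)
E
```

```text
pics
scene 520.5549167773408 -0.09492702287635484 [1.253 0.057 0.488] [-0.827 -0.018 -0.563]
top 405.1014592981621 -0.01140501704700525 [0.577 0.078 0.841] [ 0.085 -0.017 -0.996]
{'t': 0.1, 'joint_pos': array([ 1.07569693e+00,  3.81121582e-01,  1.29812116e+00, -4.27404529e-05,
        1.46355155e+00, -2.15303504e-01]), 'qvel': array([-0.00181601, -0.00233091, -0.00165861, -0.00178331,  0.00181744,
       -0.00153974]), 'joint_torque': array([ 4.17982330e-03, -4.38649893e+01, -2.24914509e+01,  7.15009868e-02,
        3.41942883e-02, -8.00445696e-05]), 'eef_pos': array([0.15180155, 0.5284225 , 0.25722479]), 'ee_rot': array([-4.38010207e-01, -3.11052615e+00,  1.79269124e-03]), 'wrist_force': array([0.10288285, 0.00496468, 0.40028706]), 'ft_torque': array([-0.020398  ,  0.00680443, -0.03710543]), 'grasp_force': 0.0, 'width': 0.08816761015951063}
```

View pics/scene0.png

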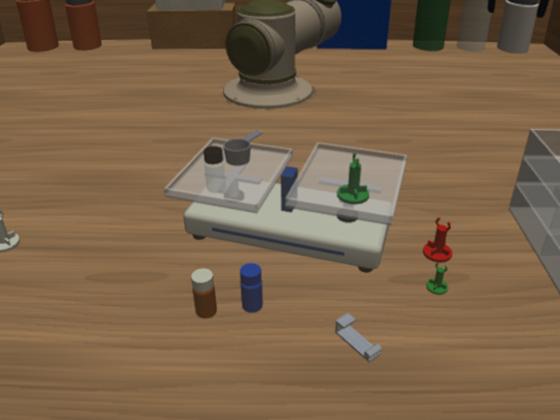

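View pics/top0.png

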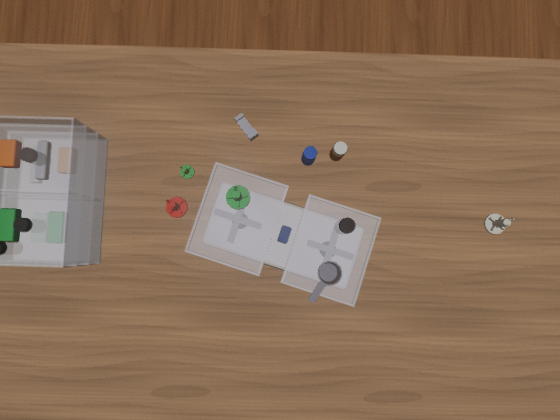

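The scene view shows the low pan on the left, holding the scoop (237,152) and the black-capped vial (213,170). The anchor stands in the right pan at (353,180). In the top view the vial cap is at (347,226), the scoop at (329,272), the anchor at (238,197) and the post at (284,235). The pans hold 150 g and 30 g, so moving the 60 g vial to the anchor pan gives 90 g each.

```bash
python3 - <<'E'
from h import *
S=load('scene0.png');T=load('top0.png')
def blob(c,m,box):
    x0,y0,x1,y1=box; k=np.zeros(m.shape,np.uint8);k[y0:y1,x0:x1]=m[y0:y1,x0:x1]
    n,l,st,ce=cv2.connectedComponentsWithStats(k); i=1+np.argmax(st[1:,4]); print(st[i],ce[i].round(1)); return ce[i],st[i],l==i
def f(c):
    i=c['color'].astype(int);return i[...,0],i[...,1],i[...,2],i.sum(2)
r,g,b,s=f(T); 
cap,_,_=blob(T,s<110,(330,210,365,245)); post,_,pm=blob(T,(b>r+25)&(b>g+20),(270,220,300,250))
gr,_,_=blob(T,(g>r+25)&(g>b+20),(220,180,258,215))
print('postrect',cv2.minAreaRect(np.argwhere(pm)[:,::-1].astype(np.float32)))
r,g,b,s=f(S)
cs,st,m=blob(S,s<130,(198,142,230,166)); ps,stp,pm2=blob(S,(b>r+20)&(b>g+15),(275,160,305,215))
for z in(.15,.155,.16,.165): print('cap top',z,plane(T,*cap,z).round(4))
print('tri cap', tri(S,cs,T,cap)); 
ys,xs=np.where(pm2); t=ys.min(); print('post top scene row',t,xs[ys<t+5].min(),xs[ys<t+5].max())
print('tri post', tri(S,(xs[ys<t+8].mean(),t+4),T,post)); print('post plane',plane(T,*post,.11),'anchor',plane(T,*gr,.115))
# big crops side by side
a=cv2.resize(T['color'][155:315,175:395],None,fx=3.6,fy=3.6,interpolation=cv2.INTER_CUBIC)
cv2.imwrite('pics/topz.png',a[:,:,::-1])
a=cv2.resize(S['color'][120:280,160:420],None,fx=3,fy=3,interpolation=cv2.INTER_CUBIC)
cv2.imwrite('pics/sz.png',a[:,:,::-1])
E
```

```text
Traceback (most recent call last):
ValueError: attempt to get argmax of an empty sequence
```

```bash
python3 - <<'E'
from h import *
S=load('scene0.png');T=load('top0.png')
a=cv2.resize(T['color'][155:315,175:395],None,fx=3.6,fy=3.6,interpolation=cv2.INTER_CUBIC)
cv2.imwrite('pics/topz.png',a[:,:,::-1])
a=cv2.resize(S['color'][120:280,160:420],None,fx=3,fy=3,interpolation=cv2.INTER_CUBIC)
cv2.imwrite('pics/sz.png',a[:,:,::-1])
def blob(n,m,box):
    x0,y0,x1,y1=box; k=np.zeros(m.shape,np.uint8);k[y0:y1,x0:x1]=m[y0:y1,x0:x1]
    N,l,st,ce=cv2.connectedComponentsWithStats(k); 
    if N<2: print(n,'none');return (box[0],box[1]),None,l>0
    i=1+np.argmax(st[1:,4]); print(n,st[i],ce[i].round(1)); return ce[i],st[i],l==i
def f(c):
    i=c['color'].astype(int);return i[...,0],i[...,1],i[...,2],i.sum(2)
r,g,b,s=f(T); print(T['color'][226,347],T['color'][235,284],S['color'][152,213],S['color'][180,289],S['color'][172,289])
cap,_,_=blob('cap',s<150,(330,210,365,245)); post,_,pm=blob('post',(b>r+12)&(s<300),(270,220,300,250))
gr,_,_=blob('anchor',(g>r+25)&(g>b+20),(220,180,258,215))
r,g,b,s=f(S)
cs,st,m=blob('capS',s<150,(198,142,230,166)); ps,stp,pm2=blob('postS',(b>r+12)&(s<250),(275,160,305,215))
for z in(.15,.16): print('cap',z,plane(T,*cap,z).round(4))
print('tri cap', tri(S,cs,T,cap)); 
ys,xs=np.where(pm2); t=ys.min(); print('post top scene row',t,[(y,xs[ys==y].min(),xs[ys==y].max()) for y in range(t,t+14,2)])
print('tri post', tri(S,(xs[ys<t+8].mean(),t+5),T,post)); print('post plane',plane(T,*post,.11),'anchor',plane(T,*gr,.115))
print(cv2.minAreaRect(np.argwhere(pm)[:,::-1].astype(np.float32)))
E
```

```text
[64 59 58] [ 88  94 126] [47 42 37] [47 51 60] [ 50  68 113]
cap [340 221   1   2   2] [340.  221.5]
post [278 237   6   6  15] [279.9 239.5]
anchor [226 185  24  24 415] [237.4 196.7]
capS [204 147  18  16 253] [212.8 154.6]
postS [281 167  16  44 312] [287.5 181.6]
cap 0.15 [ 0.619  -0.0372  0.15  ]
cap 0.16 [ 0.6184 -0.0355  0.16  ]
tri cap [ 0.6196784  -0.04349515  0.14782283]
post top scene row 167 [(167, np.int64(286), np.int64(290)), (169, np.int64(285), np.int64(296)), (171, np.int64(284), np.int64(296)), (173, np.int64(282), np.int64(295)), (175, np.int64(281), np.int64(295)), (177, np.int64(282), np.int64(295)), (179, np.int64(282), np.int64(294))]
tri post [0.58619347 0.0601919  0.10178531]
post plane [0.58612711 0.06394836 0.11      ] anchor [0.66072327 0.14273659 0.115     ]
((280.0, 240.0), (7.071067810058594, 2.8284268379211426), 45.0)
```

View pics/topz.png

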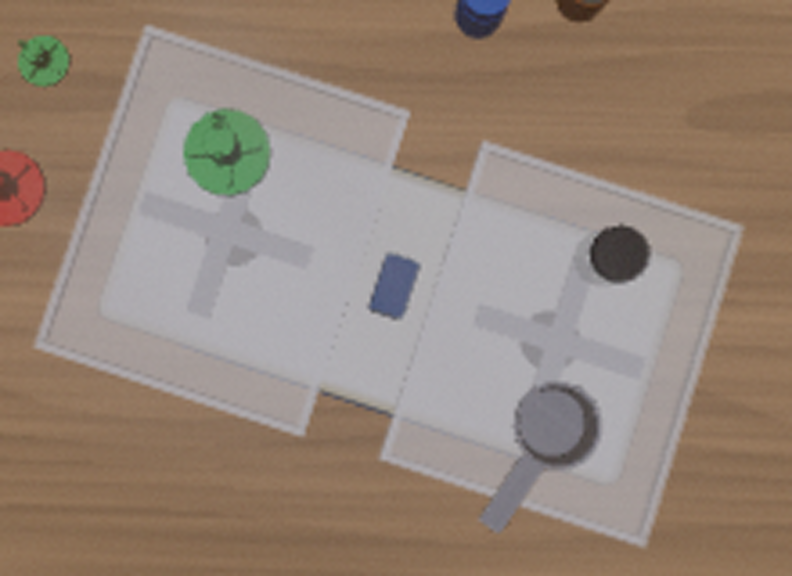

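View pics/sz.png

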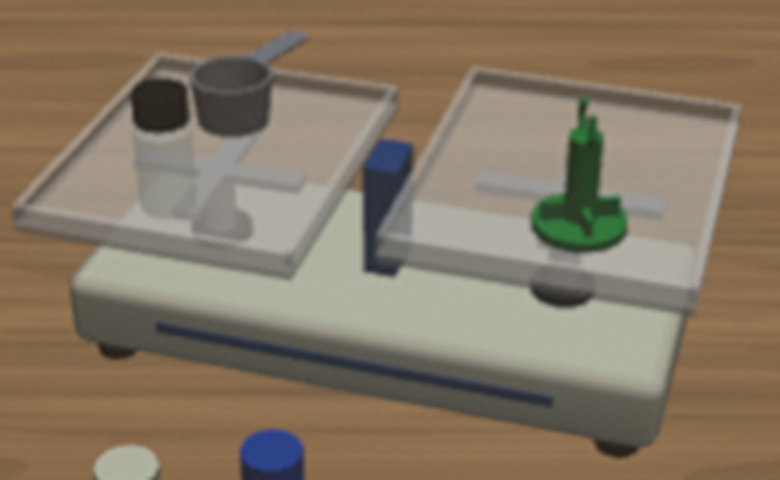

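The crops confirm it. In topz the cap is at (620,253), the anchor foot at (227,152), the post top at (395,286) and the scoop at (556,424). The anchor pan corners are (148,27), (410,112), (302,436) and (37,347), and its lower half, opposite the anchor, is free.

```bash
python3 - <<'E'
from h import *
S=load('scene0.png');T=load('top0.png')
t=lambda x,y:(175+(x+.5)/3.6-.5,155+(y+.5)/3.6-.5)
s=lambda x,y:(160+(x+.5)/3-.5,120+(y+.5)/3-.5)
print('post',tri(S,s(389,155),T,t(395,286)),plane(T,*t(395,286),.11))
print('cap top',tri(S,s(160,93),T,t(620,253)))
capz=.153; print('cap',plane(T,*t(620,253),.091+.062))
L=np.array([plane(T,*t(*p),.119) for p in((148,27),(410,112),(302,436),(37,347))])
R=np.array([plane(T,*t(*p),.101) for p in((484,143),(742,228),(645,545),(382,459))])
for Q in(L,R): print(Q.mean(0).round(4),np.linalg.norm(np.roll(Q,-1,0)-Q,axis=1).round(4),Q.round(3).tolist())
d=L.mean(0)-R.mean(0);print('y dir',np.degrees(np.arctan2(d[1],d[0])),np.linalg.norm(d[:2]))
print('anchor foot',plane(T,*t(227,152),.115),'scoop rim',plane(T,*t(556,424),.119))
yb=d[:2]/np.linalg.norm(d[:2]);xb=np.array([yb[1],-yb[0]]);print('xb,yb',xb,yb)
for n,p in(('cap',plane(T,*t(620,253),.153)),('anch',plane(T,*t(227,152),.115)),('scoop',plane(T,*t(556,424),.119))):
    for Q in(L,R): e=(p-Q.mean(0))[:2];print(n,e@xb,e@yb)
from scipy.spatial.transform import Rotation as Ro
st=read_state();print(st['eef_pos'],Ro.from_rotvec(st['ee_rot']).as_matrix().round(3))
E
```

```text
post [0.59604983 0.0562237  0.10869999] [0.59601512 0.05622671 0.11      ]
cap top [ 0.61348179 -0.04916524  0.15139821]
cap [ 0.61336559 -0.04845606  0.153     ]
[0.6217 0.1417 0.119 ] [0.1382 0.1688 0.1375 0.1681] [[0.722, 0.184, 0.119], [0.683, 0.051, 0.119], [0.521, 0.1, 0.119], [0.561, 0.232, 0.119]]
[ 0.5702 -0.03    0.101 ] [0.1384 0.1672 0.1382 0.168 ] [[0.67, 0.012, 0.101], [0.631, -0.12, 0.101], [0.47, -0.072, 0.101], [0.509, 0.06, 0.101]]
y dir 73.30129274569485 0.17924353677941354
anchor foot [0.66052766 0.14217279 0.115     ] scoop rim [ 0.5303254  -0.02424346  0.119     ]
xb,yb [ 0.95782898 -0.28733891] [0.28733891 0.95782898]
cap 0.0466218358166501 -0.1845454899368323
cap 0.0466218358166501 -0.0053019531574187454
anch 0.0370199515363411 0.011595848661322187
anch 0.0370199515363411 0.19083938544073575
scoop -0.039873682665034674 -0.1852146356850321
scoop -0.039873682665034674 -0.0059710989056185205
[0.15180155 0.5284225  0.25722479] [[-0.961  0.276 -0.001]
 [ 0.276  0.961 -0.001]
 [ 0.    -0.001 -1.   ]]
```

```bash
python3 -m pendant '[[[-0.02,-0.014,0,0,0,0,1],[-0.055,-0.038,0,0,0,0,1],[-0.095,-0.067,0,0,0,0,1],[-0.14,-0.1,0,0,0,0,1],[-0.185,-0.132,0,0,0,0,1],[-0.23,-0.164,0,0,0,0,1],[-0.27,-0.192,0,0,0,0,1],[-0.3,-0.213,0,0,0,0,1]]]' 10 && python3 -m pendant '[[[-0.03,-0.022,0,0,0,0,1],[-0.07,-0.05,0,0,0,0,1],[-0.115,-0.082,0,0,0,0,1],[-0.16,-0.114,0,0,0,0,1],[-0.205,-0.146,0,0,0,0,1],[-0.25,-0.178,0,0,0,0,1],[-0.285,-0.202,0,0,0,0,1],[-0.303,-0.214,0,0,0,0,1]]]'
python3 - <<'E'
from h import *
from scipy.spatial.transform import Rotation as Ro
st=read_state();R=Ro.from_rotvec(st['ee_rot']).as_matrix();print(R.round(4),R.T@(np.array([.6134,-.0485,.123])-st['eef_pos']))
E
```

```text
t: 1.1
eef_pos: [0.3823, 0.2394, 0.2576]
ee_rot: [-0.44, -3.11, 0.0]
wrist_force: [-0.3, 0.3, 0.4]
width: 0.0879
grasp_force: 0.0
t: 2.1
eef_pos: [0.6144, -0.0503, 0.2568]
ee_rot: [-0.441, -3.109, -0.0]
wrist_force: [-0.0, 0.8, 0.6]
width: 0.0877
grasp_force: 0.0
[[-9.606e-01  2.778e-01 -1.200e-03]
 [ 2.778e-01  9.606e-01  2.000e-04]
 [ 1.300e-03 -1.000e-04 -1.000e+00]] [0.00126507 0.00145423 0.13377996]
```

```bash
python3 -m pendant '[[[0.001,0.001,0.02,0,0,0,1],[0.001,0.001,0.045,0,0,0,1],[0.001,0.001,0.07,0,0,0,1],[0.001,0.001,0.092,0,0,0,1],[0.001,0.001,0.11,0,0,0,1],[0.001,0.001,0.125,0,0,0,1],[0.001,0.001,0.133,0,0,0,1],[0.001,0.001,0.133,0,0,0,1]]]' 10
python3 - <<'E'
from h import *
c=snap('scene','s1.png')
a=cv2.resize(c['color'][60:240,130:390],None,fx=3,fy=3,interpolation=cv2.INTER_CUBIC)
cv2.imwrite('pics/s1z.png',a[:,:,::-1])
E
```

```text
t: 3.1
eef_pos: [0.6128, -0.0471, 0.1245]
ee_rot: [-0.438, -3.11, -0.0]
wrist_force: [0.4, -0.0, 0.2]
width: 0.0884
grasp_force: 0.0
```

View pics/s1z.png

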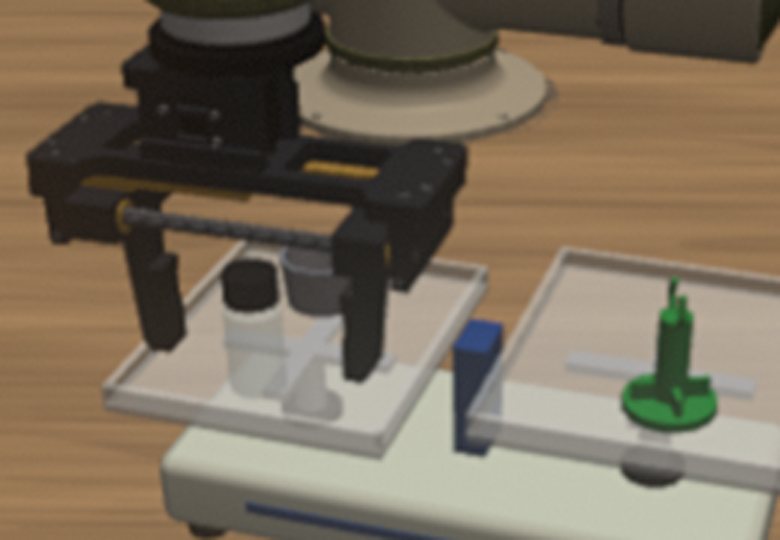

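The view shows the vial (252,330) between the two open fingers (165,300) and (365,330), with both fingertips above the floor. Closing now.

```bash
python3 -m pendant '[[[0,0,0,0,0,0,0],[0,0,0,0,0,0,-0.2],[0,0,0,0,0,0,-0.3],[0,0,0,0,0,0,-0.4],[0,0,0,0,0,0,-0.6],[0,0,0,0,0,0,-1],[0,0,0,0,0,0,-1],[0,0,0,0,0,0,-1]]]' 10
```

```text
t: 4.15
eef_pos: [0.6128, -0.0471, 0.1247]
ee_rot: [-0.438, -3.111, 0.0]
wrist_force: [0.1, -0.1, 0.1]
width: 0.0277
grasp_force: 10.0
```

```bash
python3 -m pendant '[[[0,0,-0.005,0,0,0,-1],[0,0,-0.015,0,0,0,-1],[0,0,-0.03,0,0,0,-1],[0,0,-0.047,0,0,0,-1],[0,0,-0.063,0,0,0,-1],[0,0,-0.077,0,0,0,-1],[0,0,-0.087,0,0,0,-1],[0,0,-0.09,0,0,0,-1]]]' && python3 -m pendant '[[[0.004,0.008,0,0,0,0,-1],[0.013,0.028,0,0,0,0,-1],[0.027,0.057,0,0,0,0,-1],[0.043,0.092,0,0,0,0,-1],[0.059,0.127,0,0,0,0,-1],[0.073,0.156,0,0,0,0,-1],[0.083,0.176,0,0,0,0,-1],[0.087,0.184,0,0,0,0,-1]]]'
python3 - <<'E'
from h import *
from scipy.spatial.transform import Rotation as Ro
c=snap('scene','s2.png')
a=cv2.resize(c['color'][40:240,150:420],None,fx=2.9,fy=2.9,interpolation=cv2.INTER_CUBIC)
cv2.imwrite('pics/s2z.png',a[:,:,::-1])
st=read_state();R=Ro.from_rotvec(st['ee_rot']).as_matrix();print(st['eef_pos'],st['width'],R.T@(np.array([.5805,.1541,.1337])-st['eef_pos']))
E
```

```text
t: 5.15
eef_pos: [0.6129, -0.0471, 0.2154]
ee_rot: [0.438, 3.11, -0.0]
wrist_force: [0.1, 0.3, -1.5]
width: 0.0268
grasp_force: 10.0
t: 6.15
eef_pos: [0.5791, 0.156, 0.2145]
ee_rot: [-0.434, -3.111, 0.0]
wrist_force: [0.2, -1.0, -1.3]
width: 0.0276
grasp_force: 10.0
[0.57914071 0.15602955 0.21451765] 0.027686954684056544 [-0.00189702 -0.00148971  0.08081612]
```

View pics/s2z.png

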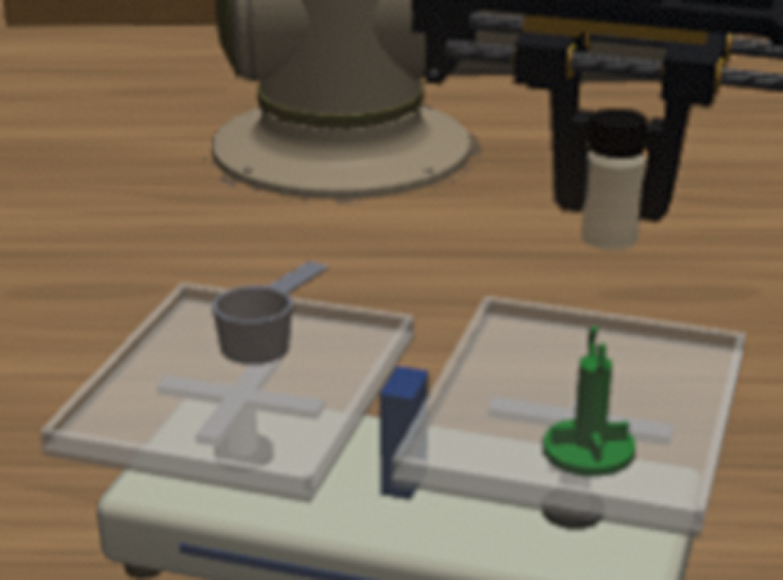

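The vial hangs upright at (610,180) above the free half of the anchor pan, and the scoop and anchor have not moved. Lowering it until the pan should be about level.

```bash
python3 -m pendant '[[[-0.001,-0.001,0.015,0,0,0,-1],[-0.001,-0.001,0.033,0,0,0,-1],[-0.001,-0.001,0.05,0,0,0,-1],[-0.001,-0.001,0.062,0,0,0,-1],[-0.001,-0.001,0.07,0,0,0,-1],[-0.001,-0.001,0.075,0,0,0,-1],[-0.001,-0.001,0.079,0,0,0,-1],[-0.001,-0.001,0.08,0,0,0,-1]]]'
python3 -m pendant '[[[0,0,0,0,0,0,-1],[0,0,0,0,0,0,-1],[0,0,0,0,0,0,-1],[0,0,0,0,0,0,-1],[0,0,0,0,0,0,-1],[0,0,0,0,0,0,-1],[0,0,0,0,0,0,-1],[0,0,0,0,0,0,-1]]]'
python3 - <<'E'
from h import *
c=snap('scene','s3.png')
a=cv2.resize(c['color'][90:240,150:420],None,fx=2.9,fy=2.9,interpolation=cv2.INTER_CUBIC)
cv2.imwrite('pics/s3z.png',a[:,:,::-1])
E
```

```text
t: 7.2
eef_pos: [0.5808, 0.1526, 0.1348]
ee_rot: [0.438, 3.111, 0.0]
wrist_force: [0.3, -0.4, 0.0]
width: 0.0277
grasp_force: 10.0
t: 8.2
eef_pos: [0.5807, 0.1526, 0.1348]
ee_rot: [0.438, 3.111, 0.0]
wrist_force: [0.0, -0.1, -0.1]
width: 0.0273
grasp_force: 10.0
```

View pics/s3z.png

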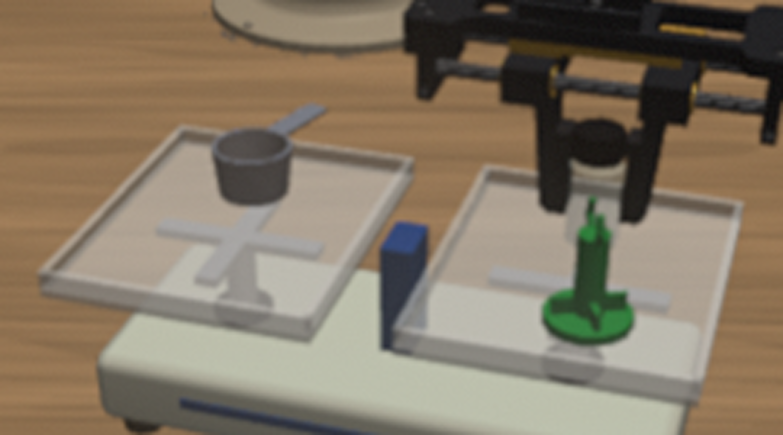

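The vial now rests on the right pan, and the two pans are roughly level with each other. Releasing slowly, then rising straight up.

```bash
python3 -m pendant '[[[0,0,0,0,0,0,-0.35],[0,0,0,0,0,0,-0.32],[0,0,0,0,0,0,-0.28],[0,0,0,0,0,0,-0.2],[0,0,0,0,0,0,-0.1],[0,0,0,0,0,0,0.1],[0,0,0,0,0,0,0.3],[0,0,0,0,0,0,0.3]]]' 3 && python3 -m pendant '[[[0,0,-0.005,0,0,0,0.3],[0,0,-0.015,0,0,0,0.3],[0,0,-0.03,0,0,0,0.3],[0,0,-0.05,0,0,0,0.3],[0,0,-0.075,0,0,0,0.3],[0,0,-0.1,0,0,0,0.3],[0,0,-0.125,0,0,0,0.3],[0,0,-0.14,0,0,0,0.3]]]' && python3 -m pendant '[[[0.03,0.02,0,0,0,0,0.3],[0.07,0.045,0,0,0,0,0.3],[0.11,0.07,0,0,0,0,0.3],[0.15,0.1,0,0,0,0,0.3],[0.19,0.13,0,0,0,0,0.3],[0.22,0.155,0,0,0,0,0.3],[0.24,0.17,0,0,0,0,0.3],[0.25,0.18,0,0,0,0,0.3]]]'
python3 - <<'E'
from h import *
c=snap('scene','s4.png');T=snap('top','t4.png')
a=cv2.resize(c['color'][115:245,150:420],None,fx=2.6,fy=2.6,interpolation=cv2.INTER_CUBIC)
b=cv2.resize(T['color'][185:285,175:395] if 0 else T['color'][155:315,175:395],None,fx=1.6,fy=1.6,interpolation=cv2.INTER_CUBIC)
o=np.zeros((a.shape[0]+b.shape[0],max(a.shape[1],b.shape[1]),3),np.uint8);o[:a.shape[0],:a.shape[1]]=a;o[a.shape[0]:,:b.shape[1]]=b
print(o.shape);cv2.imwrite('pics/s4z.png',o[:,:,::-1])
E
```

```text
t: 9.25
eef_pos: [0.5807, 0.1525, 0.1347]
ee_rot: [0.438, 3.111, -0.0]
wrist_force: [0.3, -0.2, -0.2]
width: 0.0576
grasp_force: 0.0
t: 10.25
eef_pos: [0.5808, 0.1526, 0.2769]
ee_rot: [0.438, 3.109, 0.001]
wrist_force: [-0.6, -0.5, -0.4]
width: 0.057
grasp_force: 0.0
t: 11.25
eef_pos: [0.3893, 0.3954, 0.275]
ee_rot: [-0.436, -3.111, 0.0]
wrist_force: [0.3, -0.1, -0.4]
width: 0.0572
grasp_force: 0.0
(594, 702, 3)
```

View pics/s4z.png

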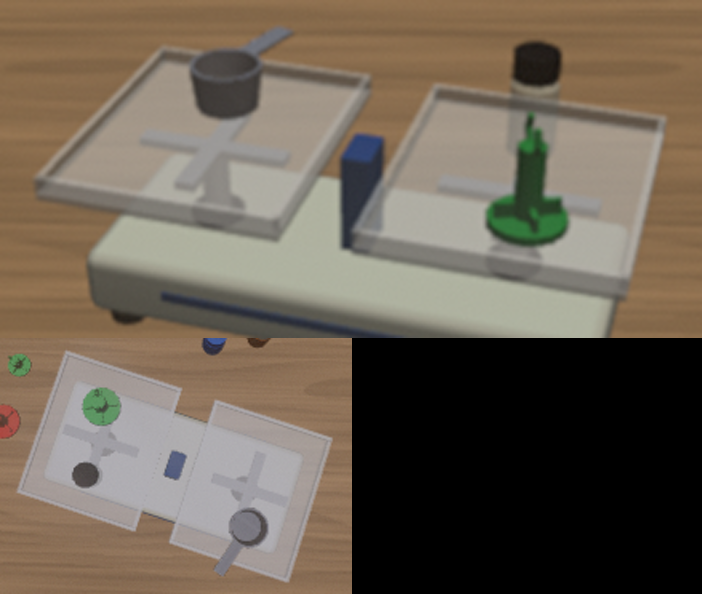

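The scoop pan's rear rim runs (167,50)-(369,77) and the other pan's (437,87)-(664,120), so they line up to within a pixel: the pans are level. The vial (537,95) and anchor (530,190) stand upright in the right pan, and the scoop is in the left one. I'll check that nothing is still moving, then hand in.

```bash
python3 -m pendant '[[[0,0,0,0,0,0,0.3],[0,0,0,0,0,0,0.3],[0,0,0,0,0,0,0.3],[0,0,0,0,0,0,0.3],[0,0,0,0,0,0,0.3],[0,0,0,0,0,0,0.3],[0,0,0,0,0,0,0.3],[0,0,0,0,0,0,0.3]]]'
python3 - <<'E'
from h import *
a=load('s4.png')['color'].astype(int);b=snap('scene','s5.png')['color'].astype(int)
d=cv2.GaussianBlur(np.abs(a-b).max(2).astype(np.float32),(5,5),0)[130:245,150:420];print('diff',d.max(),d.mean())
if d.max()<25: print(finish_job())
E
```

```text
t: 12.35
eef_pos: [0.3901, 0.3946, 0.2748]
ee_rot: [0.438, 3.111, 0.0]
wrist_force: [-0.1, 0.3, -0.2]
width: 0.0574
grasp_force: 0.0
diff 2.7773438 1.1005858
the job is handed in; nothing more can be done
None
```

I moved the vial to the anchor's pan and handed the job in at about 12 s: in the last pictures both pans were level and still, with the scoop, vial and anchor upright in them.

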